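# Draw the oven rack out with the pull hook

## Task

Supper is ready and the oven is hot: pick the oven hook up off the chopping board, engage its prong in the rack's pull loop and draw the rack smoothly out, with the dish riding on it, until you feel it come up firmly against its stops; keep up a firm steady pull there for a moment, but never wrench the loop. Then unhook and lay the hook back on the board as it lay before, prong hanging over the edge, leaving the rack drawn out. Touch the oven, rack and dish with the hook only, and leave the juice, fruit bowl and mug where they stand.

Things in the scene. Friction and masses are not known exactly. Their poses are not given: they have to be found in the camera images.
- oven: fixed steel countertop oven, 300 deep, 455 wide, 245 mm high. Origin on the worktop under the middle of the cavity mouth; x points straight into the cavity (280 deep, y -155 to 155, 45 to 227 mm high), z up. Control panel to y = -285, knobs 22 mm out. The glass door lies open, level, in front: to x = -190, y -155 to 155 mm, upper face 44 mm above the worktop, nothing over it but the rack
- runners (a point): middle of the cavity mouth at rack height, 110 mm above the worktop; axes as the oven's. The rack slides out along -x in wall grooves. Clip-on stops hidden in the grooves catch the ends of its rear bar; they are not tracked and their place differs from day to day: the rack stops dead with its front bar somewhere from 95 to 135 mm outside the mouth
- rack: loose bright wire rack, 250 deep, 272 mm wide, 6 mm frame wire, about 2 mm play in its grooves, sagging 1 to 2 degrees when out. Origin on the axis of its front bar, at the middle; axes as the oven's. It starts 4 to 12 mm inside the mouth. Dragging it with the dish takes 2 to 7 N. At the stops a pull of 12 to 16 N held half a second seats it (10 N is the least that counts)
- loop (a point): centre of the pull loop: flat level loop of red-enamelled 5 mm wire standing forward from the middle of the rack's front bar, at the bar's height; clear opening 34 mm along rack x by 18 mm across, rounded at the outer end, whose inner face is 17.5 mm from this point towards -x; axes as the rack's. Its welds give above 20 N
- dish: white ceramic gratin dish with food, 130 x 170 mm, 45 high, 0.3 to 0.52 kg, standing loose in the middle of the rack. Origin at the centre of its underside.
- hook: oven hook, 0.12 kg: dark wooden handle 110 long (x), 22 wide (y), 24 mm high (z), then a 6 mm brass rod along +x to x = 150 mm, curving down into a prong curled slightly back. Origin at the handle's centre, balance point 30 mm towards the prong. It lies flat on the board, origin 12 mm above the board's top, prong hanging beyond the edge. 40 N or more across the handle's middle holds it
- hook_throat (a point): inner face of the prong, where the loop's wire comes to bear when pulling: hook x = 165, y = 0, z = -18 mm; axes as the hook's
- hook_tip (a point): lower end of the prong: hook x = 163, y = 0, z = -37 mm; axes as the hook's
- board: fixed wooden chopping board 240 (x) x 180 (y) x 36 mm thick. Origin at the centre of its underside on the worktop. The hook lies along the board's +x, handle near the middle, prong beyond the +x edge.
- juice: small orange-juice bottle with blue cap, 60 mm across, 160 high; origin at the centre of its underside. Bystander.
- fruit: blue bowl of fruit, 130 mm across, about 75 high; origin at the centre of its underside. Bystander.
- mug: white mug, 76 mm across, 85 high; origin at the centre of its underside. Bystander.
There are look-alikes about, which are no part of the job. Of the things that look like the hook, the larger one is meant.

How it is judged:
On the way, in this order (a step that is already met when the one before it is completed fails the run):
1. the hook is held up off the board (height (world z) of hook above 0.075 m and contact force between the fingers and hook above 1 N), for 0.2 s.
2. the prong stands down through the pull loop (z of hook_tip in the frame of loop between -0.03 and -0.008 m and x of hook_tip in the frame of loop between -0.024 and 0.018 m and y of hook_tip in the frame of loop between -0.011 and 0.011 m), for 0.2 s.
3. the rack, drawn out more than 85 mm, stands still against its stops under a steady pull of the hook of more than 10 N for 0.4 s (x of rack in the frame of oven below -0.085 m and contact force between hook and rack above 10 N and linear speed of rack below 0.01 m/s), for 0.4 s.
At the end, for the whole second after the job is handed in: the rack stands drawn out, front bar over 85 mm outside the mouth, the level dish (tilt under 0.1 rad) 85 to 160 mm behind that bar; the hook lies flat on the board (tilt under 0.15 rad, handle centre within 85 mm across, -60 to 75 mm along of its middle), prong over the edge; all at rest (x of rack in the frame of oven below -0.085 m and x of dish in the frame of rack between 0.085 and 0.16 m and angle between dish's own z axis and vertical below 0.1 rad and x of hook in the frame of board between -0.06 and 0.075 m and y of hook in the frame of board between -0.085 and 0.085 m and z of hook in the frame of board between 0.043 and 0.054 m and angle between hook's own z axis and vertical below 0.15 rad and linear speed of each of hook, rack below 0.02 m/s); the robot touches nothing.
It fails at once if the hook pulls or pushes the rack with more than 20 N: the loop's welds give (contact force between hook and rack above 20 N).
It fails at once if the rack is yanked faster than 0.3 m/s (linear speed of rack above 0.3 m/s).
It fails at once if the robot itself touches the hot oven, rack or dish (contact force between any of the arm, the fingers and oven above 0.5 N or contact force between any of the arm, the fingers and rack above 0.5 N or contact force between any of the arm, the fingers and dish above 0.5 N).
It fails at once if juice, fruit bowl or mug moved more than 20 mm (distance of any of juice, fruit, mug from where it was at the start of the episode above 0.02 m).
It also fails if it takes over 61 s, if anything falls off the work surface, if the arm or the gripper's body presses on something with over 40 N, if the wrist force passes 120 N, or if a joint passes its speed limit or range.

## Robot

A 6-joint arm with a two-finger parallel gripper is mounted at the origin on the work surface. World frame = base frame: x ahead of the robot, y to its left, z up, the work surface at z = 0. Lengths are in m, angles in rad, forces in N, time in s.
With the tool pointing down it reaches from about 0.35 to 0.975 m from the base axis. Payload 4.9 kg.
Tool frame: the origin (TCP) lies on the centre line of the jaws, within the pads' length; the fingertips stand manip.tip_reach ahead of it and the grasp point (between the pads) is the TCP (manip.tip_reach is the distance from the TCP to the fingertips, in m); z points along the fingers, y is the line along which they close (so a half turn about z gives the same grasp; the last joint's range is limited). The gripper opens to 85 mm and grips with 20 to 120 N. Pads are 22 mm wide; open, the fingers measure 114 mm over their backs; the gripper's body (76 mm by 85 mm) begins 54 mm behind the grasp point. The pads swing forward as they close: fully open they stand 13 mm farther back than shut.
Start: joints at [-1.436, 0.053, 1.613, -0, 1.476, -0.119], TCP at [0.157, -0.605, 0.25] pointing down, gripper open.
Joint ranges: [-3.01, 3.01], [-1.01, 2.22], [0.06, 2.58], [-1.02, 4.17], [0.09, 2.62], [-3.14, 3.14]. Speed limits (rad/s): [2.57, 2.57, 3.14, 3.14, 3.14, 3.14].

## Interface

Orientations are given as a unit quaternion [w, x, y, z].
In Python, from plant import manip gives the robot as it stands. The module is installed in compiled form; this text tells all that it offers.
- The arm moves only by the tool move_arm, never from a script. Its argument "rows" is a list of rows, each a list of 7 numbers: the shift along the tool's x, y, z in cm, then the turn, a rotation vector about the tool's x, y, z in degrees, then the opening, from -1 (shut) to 1 (fully open). In form: [[tx, ty, tz, ax, ay, az, jaw], ...]. A call has 1 to 20 rows; each row shifts and turns the commanded pose from where the row before left it, along the tool's axes as they then stand; what a row does not reach is not made up. A row lasts 1/12 s, in which the tool goes at most 41.7 mm and 7.16 degrees, less where a joint would pass 70% of its speed; a pose out of reach is approached as far as the arm can. A call is refused whole if a number of a shift passes 4.17 or a number of a turn 7.16, either way. A call with a gripper value outside its range is refused whole. The fingers move at their own pace and stop on an object; the grip force is fixed at half the most. Time passes only in rows, so rows that do not move let the fingers close. It gives the time, the measured TCP pose, the force, the opening and the grip force at its end, in the units of the state.
- manip.state(): the state, without advancing time (a new reading comes with each control period).
- manip.grab_frame(name): name is "scene" or "top"; returns a dict with "img" (400x640x3 uint8, blue, green, red), "mtx" (3x3 intrinsics, pixels), "R" (3x3) and "t" (3): a world point X has camera coordinates R X + t. Camera axes: x right, y down, z forward; pixel columns grow to the right and rows downward; lengths in m; the calibration is good to about 2 mm. A picture is of the moment at which its call begins. There is no depth.
- manip.job_done(): hands the job in; it is judged then, once.
The state is a dict: "time": time; "joint_pos": joint angles; "joint_vel": joint speeds; "joint_efforts": joint torques, N m; "tool_pos": TCP position; "tool_rot": TCP orientation; "contact_force": force on the tool from outside, world axes, zero at the start; "ft_torque": the same for the moment, N m; "gripper_width": opening from 0.0 (shut) to 1.0 (fully open); "grasp_force": force on a finger pad.
Only numpy, scipy, OpenCV 4.12 (cv2) and the standard library are available. Lean on these libraries where they do the work, as an engineer would, in place of code of your own. Each camera call takes 0.05 s, during which the arm holds its last target. There are 200 camera calls.

## Working session

There is one attempt and no reset: what is moved stays moved. The work goes in short steps, Python scripts to look and compute and a tool call to move; the robot and the scene stay as the last step left them, time stands still between calls to the robot, and variables do not carry over. Pictures are saved under pics/ and viewed, at most 10 in all, crops included, and the job is handed in when it is done.

Besides the shell and the picture viewer there is one more tool, called in YAML: its name, and indented under it one key for each argument. move_arm: Moves the arm, as the interface text tells. Its arguments: {"type":"object","properties":{"rows":{"type":"array","items":{"type":"array","items":{"type":"number"}}}},"required":["rows"]}

```bash
mkdir -p pics
cat > h.py <<'E'
import numpy as np, cv2
from plant import manip
def grab(n,save=None):
    f=manip.grab_frame(n)
    if save: cv2.imwrite('pics/'+save,f['img'])
    return f
def ray(f,u,v):
    R=np.array(f['R']);t=np.array(f['t'])
    c=-R.T@t; d=R.T@np.linalg.inv(f['mtx'])@np.array([u,v,1.]); return c,d/np.linalg.norm(d)
def onz(f,u,v,z):
    c,d=ray(f,u,v); return c+d*(z-c[2])/d[2]
def proj(f,X):
    p=np.array(f['mtx'])@(np.array(f['R'])@np.array(X)+np.array(f['t'])); return p[:2]/p[2]
E
python3 - <<'E'
from h import *
for n in('scene','top'):
    f=grab(n,n+'0.png'); np.savez(n+'0.npz',**f); print(n,ray(f,320,200))
print(manip.state(),manip.tip_reach)
E
```

```text
scene (array([ 1.24725492, -0.26252043,  0.59472397]), array([-0.78607766,  0.30385453, -0.53828835]))
top (array([0.43860373, 0.01741409, 1.25996042]), array([ 0.08539329, -0.02802599, -0.99595308]))
{'time': 0.1, 'joint_pos': array([-1.43597692e+00,  5.33253872e-02,  1.61417348e+00,  1.66649993e-05,
        1.47600649e+00, -1.19006857e-01]), 'joint_vel': array([ 0.00079812, -0.00122467, -0.00264245, -0.000133  ,  0.00119726,
        0.00164313]), 'joint_efforts': array([-3.25058090e-05, -3.94903135e+01, -3.71362281e+01, -9.03575506e-05,
        3.91333466e-03, -1.38245281e-05]), 'tool_pos': array([ 0.1568713 , -0.60443904,  0.24915448]), 'tool_rot': array([-9.56388972e-04,  9.91956980e-01,  1.26571861e-01,  7.32962749e-07]), 'contact_force': array([ 0.25094747, -0.15816654,  0.58615899]), 'ft_torque': array([ 0.06809812,  0.0274127 , -0.01268209]), 'grasp_force': 0.0, 'gripper_width': 0.9974009826996271} 0.019
```

View pics/scene0.png

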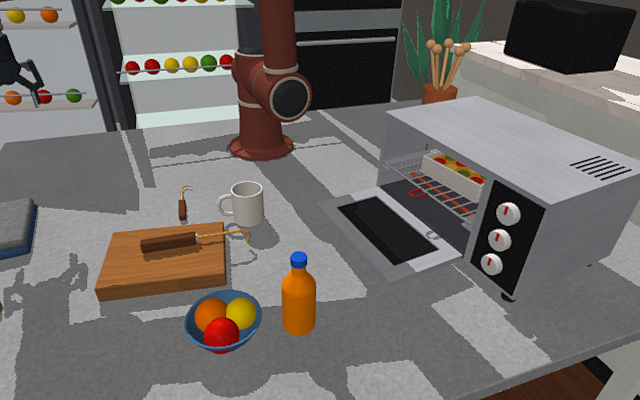

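View pics/top0.png

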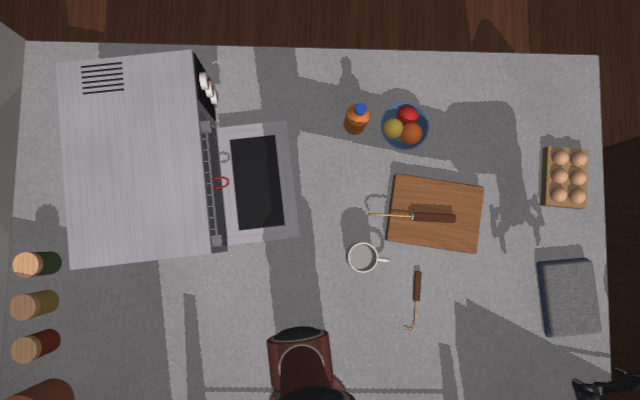

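Hook candidates: the one on the board (top 435,217; scene 170,242) and a smaller one on the worktop (top 417,290; scene 183,205). I choose the larger one, on the board with its prong over the edge. Loop candidates: the red loop (top 221,182; scene 418,193) and a grey ring or shadow (top 224,157; scene 432,235). I choose the red one. Next, a close crop.

Run:
```python
from h import *
f=dict(np.load('top0.npz')); s=dict(np.load('scene0.npz'))
a=cv2.resize(f['img'][165:275,350:500],(600,440)[:2],interpolation=cv2.INTER_CUBIC)
a=cv2.resize(f['img'][160:270,350:490],None,fx=2.85,fy=2.7,interpolation=cv2.INTER_CUBIC)
b=cv2.resize(f['img'][110:250,190:290],(400,297*2)[:2],interpolation=cv2.INTER_CUBIC)
c=cv2.resize(s['img'][150:270,370:480],(399,297),interpolation=cv2.INTER_CUBIC)
a=cv2.resize(a,(400,297))
c=cv2.resize(c,(400,297))
cv2.imwrite('pics/crop1.png',np.hstack([np.vstack([a,c]),b]))
# masks in top
hsv=cv2.cvtColor(f['img'],cv2.COLOR_BGR2HSV); 
def mask(h,lo,hi,roi):
    m=cv2.inRange(h,lo,hi); z=np.zeros_like(m); x0,y0,x1,y1=roi; z[y0:y1,x0:x1]=m[y0:y1,x0:x1]; return z
def rep(n,m,z,f=f):
    p=np.argwhere(m)[:,::-1]
    if len(p)<5: print(n,len(p));return
    r=cv2.minAreaRect(p.astype(np.float32)); bp=cv2.boxPoints(r)
    print(n,len(p),r,'bb',p.min(0),p.max(0)); print(' ctr',onz(f,*r[0],z).round(4),'corners',[onz(f,*q,z)[:2].round(4).tolist() for q in bp])
print(hsv[217,440],hsv[230,420],hsv[215,380],hsv[182,228])
m=mask(hsv,(0,60,20),(20,255,75),(395,195,475,235)); rep('handle',m,.048+0.006)
cv2.imwrite('m.png',m)
m=mask(hsv,(3,60,85),(22,255,255),(375,165,495,260)); 
m=cv2.morphologyEx(m,cv2.MORPH_OPEN,np.ones((5,5))); rep('board',m,.036)
m=mask(hsv,(10,90,100),(30,255,255),(360,195,412,230)); rep('rod',m,.048)
m=mask(hsv,(0,130,90),(8,255,255),(205,170,240,195))|mask(hsv,(172,130,90),(180,255,255),(205,170,240,195)); rep('loop',m,.11)
hs=cv2.cvtColor(s['img'],cv2.COLOR_BGR2HSV)
m=mask(hs,(0,130,90),(8,255,255),(400,180,435,205))|mask(hs,(172,130,90),(180,255,255),(400,180,435,205)); rep('loopS',m,.11,s)
```

```text
[ 10 125  90] [ 12 131 138] [ 17 100 179] [  0 111 142]
handle 45 ((434.0, 215.5), (7.0, 40.0), 90.0) bb [414 212] [454 219]
 ctr [ 0.5071 -0.3129  0.054 ] corners [[0.5153, -0.2608], [0.5171, -0.3652], [0.4989, -0.3651], [0.4971, -0.2608]]
board 6001 ((435.52886962890625, 213.3121337890625), (91.46240234375, 67.81751251220703), 8.746162414550781) bb [387 174] [483 253]
 ctr [ 0.514  -0.3219  0.036 ] corners [[0.4421, -0.1891], [0.6194, -0.2159], [0.5869, -0.4568], [0.4097, -0.4268]]
rod 720 ((390.0, 212.0), (34.0, 42.0), 90.0) bb [369 195] [411 229]
 ctr [ 0.5145 -0.1994  0.048 ] corners [[0.558, -0.1443], [0.56, -0.2544], [0.4713, -0.2543], [0.4694, -0.1449]]
loop 56 ((220.18292236328125, 182.1463623046875), (11.153586387634277, 15.349984169006348), 83.6598129272461) bb [212 177] [228 188]
 ctr [0.5768 0.2317 0.11  ] corners [[0.5881, 0.2523], [0.593, 0.215], [0.5656, 0.2111], [0.5606, 0.2483]]
loopS 87 ((421.7092590332031, 190.73162841796875), (17.070049285888672, 22.383243560791016), 42.709388732910156) bb [408 180] [434 197]
 ctr [0.5729 0.2475 0.11  ] corners [[0.5726, 0.2113], [0.5164, 0.2864], [0.5732, 0.2846], [0.6234, 0.2128]]
```

View pics/crop1.png

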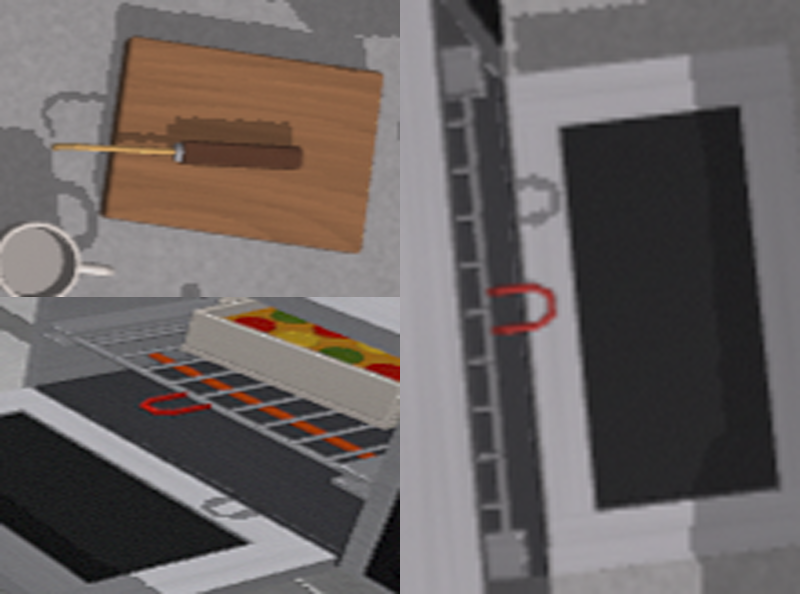

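The crop confirms the choice: a wooden handle with ferrule at (414–456, 217) in the top image and a brass rod to about (368, 214). The red loop's outer end is at (229, 182), and the grey ring is its shadow. Now for accurate measurements.

Run:
```python
from h import *
f=dict(np.load('top0.npz')); s=dict(np.load('scene0.npz'))
def fit(P):
    vx,vy,x,y=cv2.fitLine(np.float32(P),cv2.DIST_HUBER,0,.001,.001).ravel(); return np.array([x,y]),np.degrees(np.arctan2(vy,vx))
# handle: dark brown, saturated
hsv=cv2.cvtColor(f['img'],cv2.COLOR_BGR2HSV)
for y in(206,208,210,212,214,216,218,220,222,224): print(y,hsv[y,440].tolist(),end=' ')
print()
m=np.zeros((400,640),np.uint8); sub=hsv[205:228,412:462]
mm=((sub[...,0]<12)&(sub[...,2]>35)&(sub[...,2]<100)&(sub[...,1]>90)); m[205:228,412:462]=mm*255
n,l,st,ce=cv2.connectedComponentsWithStats(m); i=1+np.argmax(st[1:,4]); p=np.argwhere(l==i)[:,::-1]
print('handle',st[i],cv2.minAreaRect(p.astype(np.float32)))
W=np.array([onz(f,*q,.055)[:2] for q in p]); c,a=fit(W); print('handle W',W.mean(0),'dir',a)
e=[onz(f,u,v,.048)[:2] for u,v in((368.2,214.4),(414.4,216),(455.7,218))]
print('ends',e, 'yaw', np.degrees(np.arctan2(*(e[0]-e[2])[::-1])))
b=lambda x,y:(190+(x-400)*.25,110+y*.2357)
g=[onz(f,*b(*q),.044)[:2] for q in((560,127),(740,107),(778,488),(596,510))]
d=g[3]-g[0]; print('glass',np.round(g,4).tolist(),'len',np.linalg.norm(d),np.linalg.norm(g[1]-g[0]))
dd=(g[0]+g[1]-g[2]-g[3]); print('yaw oven x from long edges', np.degrees(np.arctan2(dd[1],dd[0]))+90, 'short',np.degrees(np.arctan2(*((g[0]+g[3]-g[1]-g[2])[::-1]))))
# oven roof edge: front top edge z=.245 pixels approx
print('loop outer', onz(f,*b(557,306),.11),'legs at bar',onz(f,*b(490,291),.11),onz(f,*b(492,330),.11))
# oven roof corners
r=[onz(f,u,v,.245)[:2] for u,v in((57,63),(190,51),(213,253),(70,269))]; print('roof',np.round(r,3).tolist())
# triangulate scene loop outer end: crop c (145,405)->
u=370+145*110/400; v=150+(405-297)*120/297; print('scene loop outer',u,v,onz(s,u,v,.11))
# other obstacles
for n,px,z in(('mug',(363,257),.085),('juice',(361,109),.16),('fruit',(405,127),.06)): print(n,onz(f,*px,z).round(3))
```

```text
206 [12, 129, 103] 208 [12, 124, 101] 210 [13, 128, 96] 212 [13, 129, 97] 214 [9, 126, 73] 216 [10, 130, 90] 218 [9, 126, 89] 220 [8, 125, 88] 222 [12, 128, 118] 224 [12, 131, 138] 
handle [412 212  44  11 361] ((433.3500061035156, 217.05001831054688), (43.21940994262695, 8.749581336975098), 3.3664608001708984)
handle W [ 0.50307494 -0.31320638] dir 87.63352
ends [array([ 0.50727277, -0.14258123]), array([ 0.5052403 , -0.26322597]), array([ 0.50192977, -0.37146216])] yaw 88.6627284690415
glass [[0.6968, 0.2222], [0.712, 0.1045], [0.4761, 0.0742], [0.4607, 0.1913]] len 0.2381478272219523 0.11862280214268967
yaw oven x from long edges 97.3941484447615 short 97.41049585176263
loop outer [0.57728244 0.20943559 0.11      ] legs at bar [0.58525689 0.25081958 0.11      ] [0.56250903 0.2487737  0.11      ]
roof [[0.818, 0.574], [0.853, 0.284], [0.407, 0.217], [0.369, 0.517]]
scene loop outer 409.875 193.63636363636363 [0.57583935 0.21470989 0.11      ]
mug [ 0.398 -0.125  0.085]
juice [ 0.754 -0.109  0.16 ]
fruit [ 0.738 -0.236  0.06 ]
```

move_arm:
  rows:
    - [0,0,0,0,0,-6.7,1]
    - [0,0,0,0,0,-6.7,1]
    - [0,0,0,0,0,-6.7,1]
    - [0,0,0,0,0,-6.7,1]
    - [0,0,0,0,0,-6.7,1]
    - [0,0,0,0,0,-6.7,1]
    - [0,0,0,0,0,-6.7,1]
    - [0,0,0,0,0,-6.7,1]
    - [0,0,0,0,0,-6.7,1]
    - [0,0,0,0,0,-6.7,1]
    - [0,0,0,0,0,-6.7,1]
    - [2,2.2,0,0,0,0,1]
    - [2,2.2,0,0,0,0,1]
    - [2,2.2,0,0,0,0,1]
    - [2,2.2,0,0,0,0,1]
    - [2,2.2,0,0,0,0,1]
    - [2,2.2,0,0,0,0,1]
    - [2,2.2,0,0,0,0,1]
    - [2,2.2,0,0,0,0,1]
    - [2,2.2,0,0,0,0,1]

```text
time: 1.77
tool_pos: [0.3611, -0.4298, 0.2498]
tool_rot: [-0.0, 0.718, 0.696, 0.0]
contact_force: [0.3, -0.1, 0.2]
gripper_width: 1.001
grasp_force: 0.0
```

move_arm:
  rows:
    - [2,2.3,1,0,0,0,1]
    - [2,2.3,1,0,0,0,1]
    - [2,2.3,1.5,0,0,0,1]
    - [2,2.3,1.5,0,0,0,1]
    - [2,2.3,2,0,0,0,1]
    - [2,2.3,2,0,0,0,1]
    - [0,0,2,0,0,0,1]
    - [0,0,1,0,0,0,1]
    - [0,0,0,0,0,0,1]
    - [0,0,0,0,0,0,1]

```text
time: 2.6
tool_pos: [0.5013, -0.3156, 0.1298]
tool_rot: [-0.001, 0.718, 0.696, -0.0]
contact_force: [-0.2, 0.5, 0.6]
gripper_width: 0.996
grasp_force: 0.0
```

move_arm:
  rows:
    - [0,0.2,1.5,0,0,0,1]
    - [0,0,1.5,0,0,0,1]
    - [0,0,1.5,0,0,0,1]
    - [0,0,1.5,0,0,0,1]
    - [0,0,0.8,0,0,0,1]
    - [0,0,0,0,0,0,1]
    - [0,0,0,0,0,0,-1]
    - [0,0,0,0,0,0,-1]
    - [0,0,0,0,0,0,-1]
    - [0,0,0,0,0,0,-1]
    - [0,0,0,0,0,0,-1]
    - [0,0,0,0,0,0,-1]
    - [0,0,0,0,0,0,-1]
    - [0,0,0,0,0,0,-1]

```text
time: 3.77
tool_pos: [0.5046, -0.3159, 0.0633]
tool_rot: [0.001, 0.718, 0.696, 0.0]
contact_force: [-0.2, -0.2, 4.9]
gripper_width: 0.239
grasp_force: 61.8
```

move_arm:
  rows:
    - [0,0,-0.5,0,0,0,-1]
    - [0,0,-1,0,0,0,-1]
    - [0,0,-1.5,0,0,0,-1]
    - [0,0,-2,0,0,0,-1]
    - [0,0,-2,0,0,0,-1]
    - [0,0,-2,0,0,0,-1]
    - [0,0,-1.5,0,0,0,-1]
    - [0,0,-1,0,0,0,-1]
    - [0,0,0,0,0,0,-1]
    - [0,0,0,0,0,0,-1]

```text
time: 4.6
tool_pos: [0.5039, -0.3154, 0.1775]
tool_rot: [0.0, 0.718, 0.696, 0.0]
contact_force: [0.1, 1.3, -2.4]
gripper_width: 0.244
grasp_force: 61.1
```

Run:
```python
from h import *
t=grab('top'); s=grab('scene'); np.savez('top1.npz',**t); np.savez('scene1.npz',**s)
st=manip.state(); print(st['tool_pos'],st['contact_force'],st['ft_torque'])
for f in(t,s): print(proj(f,st['tool_pos']), proj(f,st['tool_pos']+[.005,.165,-.03]))
a=cv2.resize(t['img'][150:270,350:510],None,fx=2.5,fy=2.5,interpolation=cv2.INTER_CUBIC)
b=cv2.resize(s['img'][120:240,130:290],None,fx=2.5,fy=2.5,interpolation=cv2.INTER_CUBIC)
cv2.imwrite('pics/crop2.png',np.hstack([a,b]))
```

```text
[ 0.50324413 -0.31488122  0.1756824 ] [-0.57009585  0.21581006 -0.94380555] [-0.01505229 -0.05025664 -0.02129417]
[449.0229368 214.4627362] [376.63988261 211.83189598]
[156.3504976 189.228398 ] [242.83280234 190.47054945]
```

View pics/crop2.png

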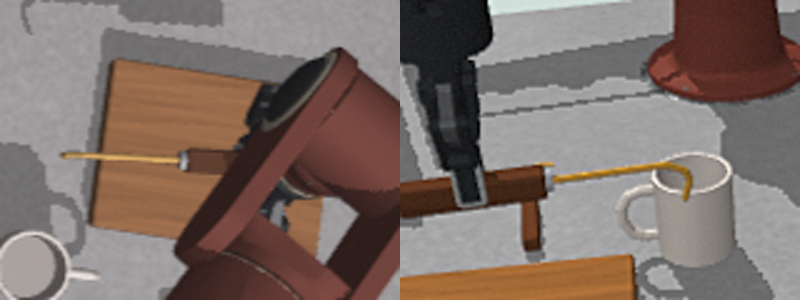

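Hook is held. The top view has the rod end at (374.8, 212), and the scene view has the tip at (244.4, 199.2). Next I compute the tip offset from the TCP.

Run:
```python
from h import *
from scipy.spatial.transform import Rotation as Ro
t=dict(np.load('top1.npz')); s=dict(np.load('scene1.npz'))
T=np.array([.5037,-.3152,.1766]); ux=np.array([np.cos(np.radians(88.2)),np.sin(np.radians(88.2)),0]); uy=np.array([-ux[1],ux[0],0])
for dz in(-.010,-.014,-.018):
    o=T+[0,0,dz]
    print(dz,'tip scene',proj(s,o+ux*.163-[0,0,.040]),'bend outer top',proj(t,o+ux*.171-[0,0,.012]),'ferrule top',proj(t,o+ux*.06),'scene bend top',proj(s,o+ux*.165-[0,0,.0]))
# refined brass pixels
for n,f,r in(('t',t,(368,205,424,220)),('s',s,(188,180,252,204))):
    h=cv2.cvtColor(f['img'],cv2.COLOR_BGR2HSV)[r[1]:r[3],r[0]:r[2]]
    m=((h[...,0]>13)&(h[...,0]<28)&(h[...,1]>115)&(h[...,2]>90)).astype(np.uint8)
    p=np.argwhere(m)[:,::-1]+[r[0],r[1]]
    print(n,len(p),'left',p[p[:,0]==p[:,0].min()].mean(0),'right',p[p[:,0]==p[:,0].max()].mean(0),'low',p[p[:,1]==p[:,1].max()].mean(0))
    q=p[(p[:,0]>380)] if n=='t' else p[p[:,0]<238]
    w=cv2.fitLine(q.astype(np.float32),cv2.DIST_HUBER,0,.01,.01).ravel(); print(w, 'slope',w[1]/w[0])
a=proj(t,T+ux*.06-[0,0,.014]);b=proj(t,T+ux*.15-[0,0,.014]); print('exp slope t',(b-a)[1]/(b-a)[0],a,b)
a=proj(s,T+ux*.06-[0,0,.014]);b=proj(s,T+ux*.15-[0,0,.014]); print('exp slope s',(b-a)[1]/(b-a)[0],a,b)
```

```text
-0.01 tip scene [242.41348412 198.52829216] bend outer top [374.85371386 211.21725229] ferrule top [422.63313081 213.22835752] scene bend top [241.95818739 181.95453353]
-0.014 tip scene [242.55259073 200.12769026] bend outer top [374.60811268 211.31979046] ferrule top [422.21302068 213.32456172] scene bend top [242.10189851 183.63570156]
-0.018 tip scene [242.69100881 201.71917176] bend outer top [374.36426095 211.42159823] ferrule top [421.79592976 213.42007453] scene bend top [242.24488071 185.30834257]
t 130 left [375.  211.5] right [421.  213.5] low [419.5 215. ]
[9.9883556e-01 4.8244398e-02 4.0236774e+02 2.1255426e+02] slope 0.048300643
s 165 left [188. 185.] right [246. 192.] low [243.5 199. ]
[ 9.9190003e-01 -1.2702091e-01  2.1381352e+02  1.8833357e+02] slope -0.12805818
exp slope t 0.04939119280530538 [422.21302068 213.32456172] [384.22955532 211.44851306]
exp slope s -0.1355559002737862 [189.30253973 190.79296617] [234.77944453 184.6283034 ]
```

move_arm:
  rows:
    - [0,0,-0.6,0,0,-4.6,-1]
    - [0,0,-0.7,0,0,-4.6,-1]
    - [1,0.38,0,0,0,0,-1]
    - [1.5,0.57,0,0,0,0,-1]
    - [2,0.77,0,0,0,0,-1]
    - [2.4,0.92,0,0,0,0,-1]
    - [2.4,0.92,0,0,0,0,-1]
    - [2.4,0.92,0,0,0,0,-1]
    - [2.4,0.92,0,0,0,0,-1]
    - [2.4,0.92,0,0,0,0,-1]
    - [2.4,0.92,0,0,0,0,-1]
    - [2.4,0.92,0,0,0,0,-1]
    - [2.4,0.92,0,0,0,0,-1]
    - [2.4,0.92,0,0,0,0,-1]
    - [2.4,0.92,0,0,0,0,-1]
    - [2.4,0.92,0,0,0,0,-1]
    - [2.4,0.92,0,0,0,0,-1]
    - [2.4,0.92,0,0,0,0,-1]
    - [1.2,0.44,0,0,0,0,-1]
    - [0,0,0,0,0,0,-1]

```text
time: 6.37
tool_pos: [0.5956, 0.0714, 0.189]
tool_rot: [-0.001, 0.659, 0.752, -0.0]
contact_force: [-1.0, -0.5, -1.2]
gripper_width: 0.239
grasp_force: 61.1
```

Run:
```python
from h import *
t=grab('top'); s=grab('scene'); np.savez('top2.npz',**t); np.savez('scene2.npz',**s)
st=manip.state(); print(st['tool_pos'],st['tool_rot'],st['contact_force'],st['ft_torque'])
a=cv2.resize(t['img'][150:210,195:275],None,fx=5,fy=5,interpolation=cv2.INTER_CUBIC)
b=cv2.resize(s['img'][160:220,370:450],None,fx=5,fy=5,interpolation=cv2.INTER_CUBIC)
cv2.imwrite('pics/crop3.png',np.hstack([a,b]))
```

```text
[0.59558216 0.06883242 0.18933599] [-4.25253545e-04  6.59674568e-01  7.51550790e-01 -8.32718902e-04] [ 0.60261533 -0.92236292 -0.84218811] [ 0.00292647 -0.01370797 -0.04384178]
```

View pics/crop3.png

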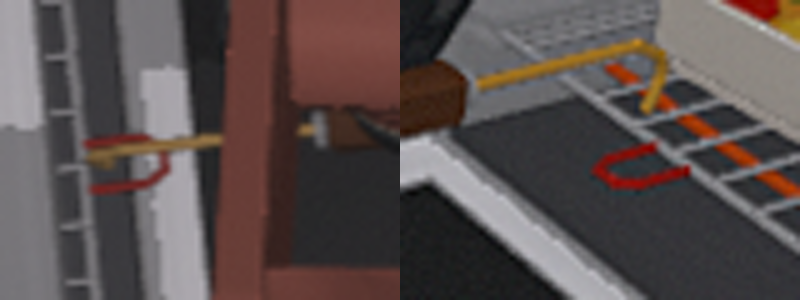

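Run:
```python
from h import *
t=dict(np.load('top2.npz')); s=dict(np.load('scene2.npz'))
T=np.array([.5956,.0690,.1893]); 
for yaw in (97.4,):
    ux=np.array([np.cos(np.radians(yaw)),np.sin(np.radians(yaw)),0]); uy=np.array([-ux[1],ux[0],0])
tip=T+ux*.163+[0,0,-.0505]; print('model tip',tip,'px',proj(t,tip),proj(s,tip),'bend',proj(t,T+ux*.171-[0,0,.02]))
# red centroid-based loop measure
for n,f,r in(('t',t,(208,174,236,192)),('s',s,(404,184,440,202))):
    h=cv2.cvtColor(f['img'],cv2.COLOR_BGR2HSV)[r[1]:r[3],r[0]:r[2]]
    m=(((h[...,0]<5)|(h[...,0]>174))&(h[...,1]>120)&(h[...,2]>60))
    p=np.argwhere(m)[:,::-1]+[r[0],r[1]]
    P=np.array([onz(f,*q,.11) for q in p]); X=P@ux; Y=P@uy
    print(n,len(p),'along',X.min(),X.max(),'lat',Y.min(),Y.max(),np.percentile(Y,[5,95]).mean())
print('tip along/lat',tip@ux,tip@uy)
# epipolar check of loop outer end by two rays
def tri(p,q):
    c1,d1=ray(t,*p);c2,d2=ray(s,*q); A=np.array([d1,-d2]).T; k=np.linalg.lstsq(A,c2-c1,rcond=None)[0]
    a,b=c1+k[0]*d1,c2+k[1]*d2; return (a+b)/2,np.linalg.norm(a-b)
X,e=tri((228.6,181.5),(409.4,193.6)); print('outer tri',X,e,X@ux,X@uy)
X,e=tri((216,182.6),(419.6,182)); print('tip tri',X,e,X@ux,X@uy)
for z in(.0,): 
  c=np.array([.575,.2325,.11]);print('c',c@ux,c@uy)
```

```text
model tip [0.57460632 0.2306424  0.1388    ] px [218.38858579 181.58698463] [417.67201732 181.31065565] bend [212.52539942 180.33966841]
t 40 along 0.1365971364037199 0.17443485587257893 lat -0.6154085136785428 -0.5882490527538181 -0.6018294826312387
s 80 along 0.13325772006472747 0.20257261056198955 lat -0.6189894379739384 -0.588245680109708 -0.6039204827818925
tip along/lat 0.15471465288283676 -0.5995262404792205
outer tri [0.57867696 0.21098925 0.11243074] 0.0007074377832963082 0.13470090980533422 -0.6010317427726877
tip tri [0.57265527 0.23727638 0.13476118] 0.000502154152071867 0.16154466225158598 -0.5984458659901442
c 0.15650607722196985 -0.6001558945745603
```

move_arm:
  rows:
    - [0,0.3,0.4,0,0,0,-1]
    - [0,0,0.7,0,0,0,-1]
    - [0,0,0.5,0,0,0,-1]
    - [0,0,0.4,0,0,0,-1]
    - [0,0,0.2,0,0,0,-1]
    - [0,0,0,0,0,0,-1]
    - [0,0,0,0,0,0,-1]

```text
time: 7.05
tool_pos: [0.5991, 0.0689, 0.1681]
tool_rot: [-0.0, 0.66, 0.751, -0.0]
contact_force: [0.1, 0.4, -1.3]
gripper_width: 0.243
grasp_force: 61.1
```

Run:
```python
from h import *
t=grab('top'); s=grab('scene'); np.savez('top3.npz',**t); np.savez('scene3.npz',**s)
st=manip.state(); print(st['tool_pos'],st['contact_force'],st['ft_torque'])
a=cv2.resize(t['img'][150:210,195:275],None,fx=5,fy=5,interpolation=cv2.INTER_CUBIC)
b=cv2.resize(s['img'][160:220,370:450],None,fx=5,fy=5,interpolation=cv2.INTER_CUBIC)
cv2.imwrite('pics/crop4.png',np.hstack([a,b]))
```

```text
[0.59936962 0.06902498 0.16866732] [-0.44499759  0.3135502  -1.64747832] [-0.02098108 -0.059581    0.00833302]
```

View pics/crop4.png

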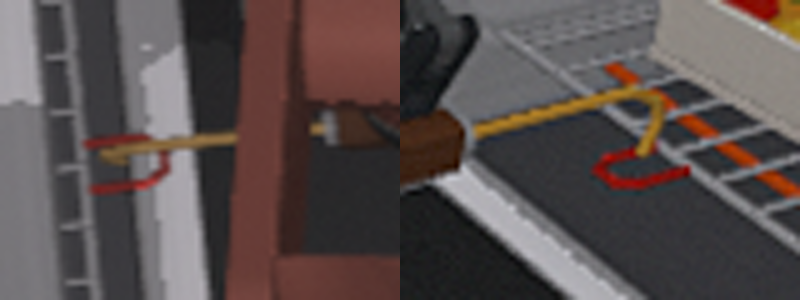

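The tip is just above the loop opening: top crop (120,158) against an opening centre of about (125,163). It is roughly 1 mm off, so I correct that and lower.

move_arm:
  rows:
    - [0,-0.1,0.3,0,0,0,-1]
    - [0,0,0.4,0,0,0,-1]
    - [0,0,0.3,0,0,0,-1]
    - [0,0,0.2,0,0,0,-1]
    - [0,0,0,0,0,0,-1]

```text
time: 7.57
tool_pos: [0.5976, 0.069, 0.1553]
tool_rot: [-0.001, 0.66, 0.751, -0.001]
contact_force: [-0.0, -0.3, -1.4]
gripper_width: 0.238
grasp_force: 61.1
```

move_arm:
  rows:
    - [0,0,0.1,0,0,0,-1]
    - [0,0,0,0,0,0,-1]
    - [0,0,0,0,0,0,-1]

```text
time: 7.82
tool_pos: [0.5983, 0.069, 0.1554]
tool_rot: [0.0, 0.66, 0.751, 0.0]
contact_force: [-0.4, -1.3, -0.7]
gripper_width: 0.238
grasp_force: 61.1
```

move_arm:
  rows:
    - [0,0,0.3,0,0,0,-1]
    - [0,0,0.3,0,0,0,-1]
    - [0,0,0.3,0,0,0,-1]
    - [0,0,0.3,0,0,0,-1]
    - [0,0,0.2,0,0,0,-1]
    - [0,0,0,0,0,0,-1]
    - [0,0,0,0,0,0,-1]
    - [0,0,0,0,0,0,-1]

```text
time: 8.48
tool_pos: [0.5983, 0.069, 0.1414]
tool_rot: [0.0, 0.66, 0.752, 0.0]
contact_force: [0.8, -0.2, -0.6]
gripper_width: 0.239
grasp_force: 61.1
```

Run:
```python
from h import *
t=grab('top'); s=grab('scene')
st=manip.state(); print(st['tool_pos'],st['contact_force'],st['ft_torque'])
a=cv2.resize(t['img'][150:210,195:275],None,fx=5,fy=5,interpolation=cv2.INTER_CUBIC)
b=cv2.resize(s['img'][160:220,370:450],None,fx=5,fy=5,interpolation=cv2.INTER_CUBIC)
cv2.imwrite('pics/crop5.png',np.hstack([a,b]))
```

```text
[0.59833476 0.06894822 0.14156688] [-0.22689083 -0.63693729 -0.4442162 ] [-0.01578794 -0.0447575  -0.07206193]
```

View pics/crop5.png

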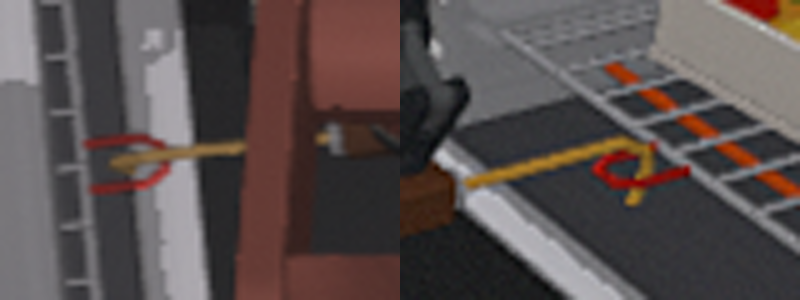

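The prong stands down through the red loop: in the scene crop it passes inside the ring, with the tip at (632,203). Now I pull.

move_arm:
  rows:
    - [-0.2,0,0,0,0,0,-1]
    - [-0.3,0,0,0,0,0,-1]
    - [-0.3,0,0,0,0,0,-1]
    - [-0.2,0,0,0,0,0,-1]
    - [-0.2,0,0,0,0,0,-1]
    - [-0.2,0,0,0,0,0,-1]
    - [-0.1,0,0,0,0,0,-1]
    - [-0.1,0,0,0,0,0,-1]

```text
time: 9.25
tool_pos: [0.6002, 0.0529, 0.1413]
tool_rot: [-0.0, 0.66, 0.751, 0.0]
contact_force: [0.3, 0.1, -1.5]
gripper_width: 0.24
grasp_force: 61.1
```

move_arm:
  rows:
    - [-0.1,0,0,0,0,0,-1]
    - [-0.1,0,0,0,0,0,-1]
    - [-0.1,0,0,0,0,0,-1]
    - [-0.1,0,0,0,0,0,-1]

```text
time: 9.58
tool_pos: [0.6005, 0.0502, 0.141]
tool_rot: [-0.001, 0.66, 0.752, 0.001]
contact_force: [-0.3, 4.3, -1.5]
gripper_width: 0.24
grasp_force: 61.1
```

move_arm:
  rows:
    - [-0.2,0,0,0,0,0,-1]
    - [-0.3,0,0,0,0,0,-1]
    - [-0.4,0,0,0,0,0,-1]
    - [-0.5,0,0,0,0,0,-1]
    - [-0.5,0,0,0,0,0,-1]
    - [-0.5,0,0,0,0,0,-1]
    - [-0.5,0,0,0,0,0,-1]
    - [-0.5,0,0,0,0,0,-1]
    - [-0.5,0,0,0,0,0,-1]
    - [-0.5,0,0,0,0,0,-1]
    - [-0.5,0,0,0,0,0,-1]
    - [-0.5,0,0,0,0,0,-1]
    - [-0.5,0,0,0,0,0,-1]
    - [-0.5,0,0,0,0,0,-1]
    - [-0.5,0,0,0,0,0,-1]
    - [-0.5,0,0,0,0,0,-1]
    - [-0.5,0,0,0,0,0,-1]
    - [-0.4,0,0,0,0,0,-1]
    - [-0.3,0,0,0,0,0,-1]
    - [-0.2,0,0,0,0,0,-1]

```text
time: 11.25
tool_pos: [0.6122, -0.0386, 0.1413]
tool_rot: [-0.0, 0.66, 0.751, -0.0]
contact_force: [-0.4, 4.6, -1.8]
gripper_width: 0.238
grasp_force: 61.1
```

move_arm:
  rows:
    - [-0.05,0,0,0,0,0,-1]
    - [-0.05,0,0,0,0,0,-1]
    - [-0.05,0,0,0,0,0,-1]
    - [-0.05,0,0,0,0,0,-1]

```text
time: 11.58
tool_pos: [0.6124, -0.0399, 0.1413]
tool_rot: [-0.0, 0.66, 0.752, 0.0]
contact_force: [-1.1, 4.3, -1.7]
gripper_width: 0.238
grasp_force: 61.1
```

move_arm:
  rows:
    - [0.02,0,0,0,0,0,-1]
    - [0,0,0,0,0,0,-1]
    - [0,0,0,0,0,0,-1]
    - [0,0,0,0,0,0,-1]

```text
time: 11.92
tool_pos: [0.6124, -0.04, 0.1414]
tool_rot: [0.0, 0.66, 0.752, -0.0]
contact_force: [-1.4, 4.5, -1.8]
gripper_width: 0.241
grasp_force: 61.1
```

move_arm:
  rows:
    - [0.02,0,0,0,0,0,-1]
    - [0,0,0,0,0,0,-1]
    - [0,0,0,0,0,0,-1]
    - [0,0,0,0,0,0,-1]

```text
time: 12.25
tool_pos: [0.6124, -0.0399, 0.1414]
tool_rot: [0.0, 0.66, 0.751, -0.0]
contact_force: [-0.7, 3.0, -1.5]
gripper_width: 0.239
grasp_force: 61.0
```

move_arm:
  rows:
    - [0.03,0,0,0,0,0,-1]
    - [0,0,0,0,0,0,-1]
    - [0,0,0,0,0,0,-1]
    - [0,0,0,0,0,0,-1]

```text
time: 12.58
tool_pos: [0.6124, -0.0397, 0.1414]
tool_rot: [0.0, 0.66, 0.751, -0.0]
contact_force: [-1.2, 1.3, -1.8]
gripper_width: 0.237
grasp_force: 61.1
```

move_arm:
  rows:
    - [-0.07,0,0,0,0,0,-1]
    - [-0.1,0,0,0,0,0,-1]
    - [-0.1,0,0,0,0,0,-1]
    - [-0.1,0,0,0,0,0,-1]
    - [-0.1,0,0,0,0,0,-1]
    - [-0.1,0,0,0,0,0,-1]
    - [0,0,0,0,0,0,-1]

```text
time: 13.17
tool_pos: [0.6131, -0.0452, 0.1413]
tool_rot: [-0.0, 0.66, 0.751, -0.0]
contact_force: [-0.5, 4.0, -2.4]
gripper_width: 0.239
grasp_force: 61.0
```

move_arm:
  rows:
    - [-0.1,0,0,0,0,0,-1]
    - [-0.1,0,0,0,0,0,-1]
    - [0,0,0,0,0,0,-1]

```text
time: 13.42
tool_pos: [0.6133, -0.0473, 0.1413]
tool_rot: [0.0, 0.66, 0.751, -0.0]
contact_force: [-1.5, 3.1, -2.1]
gripper_width: 0.239
grasp_force: 61.0
```

move_arm:
  rows:
    - [-0.1,0,0,0,0,0,-1]
    - [-0.1,0,0,0,0,0,-1]
    - [0,0,0,0,0,0,-1]

```text
time: 13.67
tool_pos: [0.6136, -0.0493, 0.1414]
tool_rot: [0.0, 0.66, 0.751, -0.0]
contact_force: [-0.8, 4.3, -2.1]
gripper_width: 0.24
grasp_force: 61.0
```

move_arm:
  rows:
    - [-0.1,0,0,0,0,0,-1]
    - [-0.1,0,0,0,0,0,-1]
    - [0,0,0,0,0,0,-1]

```text
time: 13.92
tool_pos: [0.6139, -0.0513, 0.1413]
tool_rot: [0.0, 0.66, 0.751, -0.0]
contact_force: [-1.2, 4.8, -2.3]
gripper_width: 0.242
grasp_force: 61.0
```

move_arm:
  rows:
    - [-0.1,0,0,0,0,0,-1]
    - [-0.1,0,0,0,0,0,-1]
    - [0,0,0,0,0,0,-1]

```text
time: 14.17
tool_pos: [0.6141, -0.0532, 0.1413]
tool_rot: [0.0, 0.66, 0.751, -0.0]
contact_force: [-1.3, 3.7, -2.2]
gripper_width: 0.241
grasp_force: 61.0
```

move_arm:
  rows:
    - [-0.1,0,0,0,0,0,-1]
    - [-0.1,0,0,0,0,0,-1]
    - [0,0,0,0,0,0,-1]

```text
time: 14.42
tool_pos: [0.6144, -0.0552, 0.1413]
tool_rot: [0.0, 0.66, 0.751, -0.0]
contact_force: [-0.2, 4.2, -1.2]
gripper_width: 0.241
grasp_force: 61.0
```

move_arm:
  rows:
    - [-0.1,0,0,0,0,0,-1]
    - [-0.1,0,0,0,0,0,-1]
    - [0,0,0,0,0,0,-1]

```text
time: 14.67
tool_pos: [0.6147, -0.0572, 0.1413]
tool_rot: [0.0, 0.66, 0.751, -0.0]
contact_force: [0.7, 3.8, -2.2]
gripper_width: 0.24
grasp_force: 61.0
```

move_arm:
  rows:
    - [-0.1,0,0,0,0,0,-1]
    - [-0.1,0,0,0,0,0,-1]
    - [0,0,0,0,0,0,-1]

```text
time: 14.92
tool_pos: [0.6149, -0.0592, 0.1413]
tool_rot: [0.0, 0.66, 0.751, -0.0]
contact_force: [-1.1, 5.1, -1.6]
gripper_width: 0.238
grasp_force: 61.0
```

move_arm:
  rows:
    - [-0.1,0,0,0,0,0,-1]
    - [-0.1,0,0,0,0,0,-1]
    - [0,0,0,0,0,0,-1]

```text
time: 15.17
tool_pos: [0.6152, -0.0611, 0.1413]
tool_rot: [0.0, 0.66, 0.751, -0.0]
contact_force: [0.6, 4.9, -2.7]
gripper_width: 0.24
grasp_force: 61.0
```

move_arm:
  rows:
    - [-0.1,0,0,0,0,0,-1]
    - [-0.1,0,0,0,0,0,-1]
    - [0,0,0,0,0,0,-1]

```text
time: 15.42
tool_pos: [0.6154, -0.0632, 0.1413]
tool_rot: [0.0, 0.66, 0.751, -0.0]
contact_force: [-0.2, 3.9, -0.9]
gripper_width: 0.239
grasp_force: 61.0
```

move_arm:
  rows:
    - [-0.1,0,0,0,0,0,-1]
    - [-0.1,0,0,0,0,0,-1]
    - [0,0,0,0,0,0,-1]

```text
time: 15.67
tool_pos: [0.6157, -0.0651, 0.1413]
tool_rot: [0.0, 0.66, 0.751, -0.0]
contact_force: [-0.4, 3.6, -2.3]
gripper_width: 0.24
grasp_force: 61.0
```

move_arm:
  rows:
    - [-0.1,0,0,0,0,0,-1]
    - [-0.1,0,0,0,0,0,-1]
    - [0,0,0,0,0,0,-1]

```text
time: 15.92
tool_pos: [0.6159, -0.0671, 0.1413]
tool_rot: [0.0, 0.66, 0.751, -0.0]
contact_force: [-0.6, 3.6, -1.9]
gripper_width: 0.241
grasp_force: 61.0
```

move_arm:
  rows:
    - [-0.1,0,0,0,0,0,-1]
    - [-0.1,0,0,0,0,0,-1]
    - [0,0,0,0,0,0,-1]

```text
time: 16.17
tool_pos: [0.6162, -0.0691, 0.1413]
tool_rot: [0.0, 0.66, 0.751, -0.0]
contact_force: [-0.7, 4.5, -1.9]
gripper_width: 0.242
grasp_force: 61.0
```

move_arm:
  rows:
    - [-0.1,0,0,0,0,0,-1]
    - [-0.1,0,0,0,0,0,-1]
    - [0,0,0,0,0,0,-1]

```text
time: 16.42
tool_pos: [0.6165, -0.0711, 0.1413]
tool_rot: [0.0, 0.66, 0.751, -0.0]
contact_force: [-0.1, 4.2, -2.0]
gripper_width: 0.238
grasp_force: 61.0
```

move_arm:
  rows:
    - [-0.1,0,0,0,0,0,-1]
    - [-0.1,0,0,0,0,0,-1]
    - [0,0,0,0,0,0,-1]

```text
time: 16.67
tool_pos: [0.6166, -0.073, 0.1413]
tool_rot: [-0.0, 0.66, 0.751, -0.0]
contact_force: [-0.7, 4.6, -2.5]
gripper_width: 0.241
grasp_force: 61.0
```

move_arm:
  rows:
    - [-0.1,0,0,0,0,0,-1]
    - [-0.1,0,0,0,0,0,-1]
    - [0,0,0,0,0,0,-1]

```text
time: 16.92
tool_pos: [0.6164, -0.0739, 0.1408]
tool_rot: [-0.001, 0.66, 0.752, 0.0]
contact_force: [-1.5, 6.4, -1.7]
gripper_width: 0.24
grasp_force: 61.0
```

move_arm:
  rows:
    - [0,0,0,0,0,0,-1]
    - [0,0,0,0,0,0,-1]

```text
time: 17.08
tool_pos: [0.6164, -0.0739, 0.1408]
tool_rot: [-0.001, 0.66, 0.752, 0.0]
contact_force: [-1.8, 6.9, -2.8]
gripper_width: 0.241
grasp_force: 61.0
```

move_arm:
  rows:
    - [-0.05,0,0,0,0,0,-1]
    - [-0.05,0,0,0,0,0,-1]
    - [0,0,0,0,0,0,-1]

```text
time: 17.33
tool_pos: [0.6163, -0.0741, 0.1406]
tool_rot: [-0.002, 0.66, 0.752, 0.001]
contact_force: [-2.2, 9.7, -1.8]
gripper_width: 0.24
grasp_force: 60.9
```

move_arm:
  rows:
    - [-0.06,0,0,0,0,0,-1]
    - [-0.06,0,0,0,0,0,-1]
    - [0,0,0,0,0,0,-1]

```text
time: 17.58
tool_pos: [0.6163, -0.0744, 0.1402]
tool_rot: [-0.003, 0.66, 0.752, 0.001]
contact_force: [-1.7, 11.9, -3.5]
gripper_width: 0.241
grasp_force: 60.9
```

move_arm:
  rows:
    - [-0.06,0,0,0,0,0,-1]
    - [0,0,0,0,0,0,-1]
    - [0,0,0,0,0,0,-1]
    - [0,0,0,0,0,0,-1]

```text
time: 17.92
tool_pos: [0.6162, -0.0745, 0.14]
tool_rot: [-0.003, 0.659, 0.752, 0.001]
contact_force: [-1.7, 14.4, -2.7]
gripper_width: 0.243
grasp_force: 60.9
```

move_arm:
  rows:
    - [0,0,0,0,0,0,-1]
    - [0,0,0,0,0,0,-1]
    - [0,0,0,0,0,0,-1]
    - [0,0,0,0,0,0,-1]
    - [0,0,0,0,0,0,-1]
    - [0,0,0,0,0,0,-1]

```text
time: 18.42
tool_pos: [0.6162, -0.0745, 0.1401]
tool_rot: [-0.003, 0.659, 0.752, 0.001]
contact_force: [-2.5, 13.1, -2.8]
gripper_width: 0.24
grasp_force: 60.9
```

move_arm:
  rows:
    - [0,0,0,0,0,0,-1]
    - [0,0,0,0,0,0,-1]
    - [0.1,0,0,0,0,0,-1]
    - [0.1,0,0,0,0,0,-1]
    - [0.1,0,0,0,0,0,-1]
    - [0.1,0,0,0,0,0,-1]
    - [0.2,0,0,0,0,0,-1]
    - [0.2,0,0,0,0,0,-1]
    - [0.2,0,0,0,0,0,-1]
    - [0.2,0,0,0,0,0,-1]
    - [0.2,0,0,0,0,0,-1]
    - [0,0,0,0,0,0,-1]
    - [0,0,0,0,0,0,-1]

```text
time: 19.5
tool_pos: [0.6156, -0.0637, 0.1414]
tool_rot: [0.0, 0.66, 0.752, -0.0]
contact_force: [0.1, 0.3, -2.1]
gripper_width: 0.241
grasp_force: 61.1
```

Run:
```python
from h import *
t=grab('top'); s=grab('scene')
st=manip.state(); print(st['tool_pos'],st['tool_rot'],st['contact_force'])
a=cv2.resize(t['img'][140:230,210:330],(400,300),interpolation=cv2.INTER_CUBIC)
b=cv2.resize(s['img'][150:240,340:460],(400,300),interpolation=cv2.INTER_CUBIC)
cv2.imwrite('pics/crop6.png',np.hstack([a,b]))
```

```text
[ 0.61552747 -0.06380148  0.1413175 ] [ 1.02301233e-04  6.59727337e-01  7.51505042e-01 -4.64296697e-05] [-0.87188964  0.71348451 -1.39097533]
```

View pics/crop6.png

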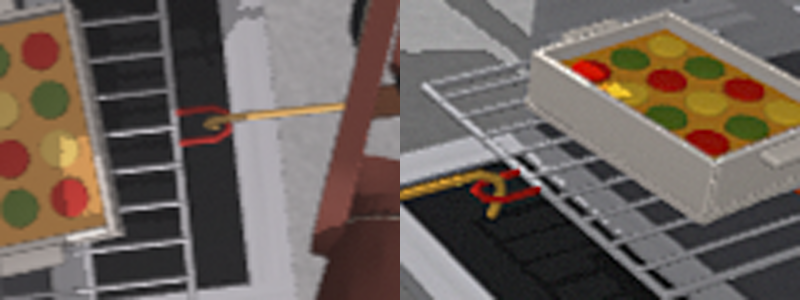

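The rack is out with the dish riding on it. The prong is free inside the loop (top crop (215,123), loop from 180 to 232). Lifting out.

move_arm:
  rows:
    - [0.2,0,0,0,0,0,-1]
    - [0.1,0,-0.2,0,0,0,-1]
    - [0,0,-0.4,0,0,0,-1]
    - [0,0,-0.4,0,0,0,-1]
    - [0,0,-0.4,0,0,0,-1]
    - [0,0,-0.4,0,0,0,-1]
    - [0,0,-0.4,0,0,0,-1]
    - [0,0,-0.6,0,0,0,-1]
    - [0,0,-0.6,0,0,0,-1]
    - [0,0,-0.6,0,0,0,-1]
    - [0,0,-0.6,0,0,0,-1]
    - [0,0,-0.6,0,0,0,-1]
    - [0,0,0,0,0,0,-1]
    - [0,0,0,0,0,0,-1]

```text
time: 20.77
tool_pos: [0.6154, -0.0608, 0.194]
tool_rot: [0.001, 0.66, 0.751, 0.0]
contact_force: [-0.7, -0.1, -1.4]
gripper_width: 0.238
grasp_force: 61.1
```

Run:
```python
from h import *
t=grab('top'); s=grab('scene')
st=manip.state(); T=st['tool_pos'];print(T,st['tool_rot'],st['contact_force'])
ux=np.array([np.cos(np.radians(97.4)),np.sin(np.radians(97.4)),0])
for n,f in(('t',t),('s',s)):
    a=proj(f,T+ux*.06-[0,0,.0135]);b=proj(f,T+ux*.15-[0,0,.0135]); print(n,'exp',a,b,'slope',(b-a)[1]/(b-a)[0])
    x0,x1=sorted((a[0],b[0])); y0,y1=sorted((a[1],b[1])); r=[int(x0)-8,int(y0)-8,int(x1)+10,int(y1)+12]
    h=cv2.cvtColor(f['img'],cv2.COLOR_BGR2HSV)[r[1]:r[3],r[0]:r[2]]
    m=((h[...,0]>13)&(h[...,0]<28)&(h[...,1]>115)&(h[...,2]>90))
    p=np.argwhere(m)[:,::-1]+[r[0],r[1]]; q=p[(p[:,0]>x0)&(p[:,0]<x1-1)]
    w=cv2.fitLine(q.astype(np.float32),cv2.DIST_HUBER,0,.01,.01).ravel(); print(len(p),w,'slope',w[1]/w[0],'y at exp ends',[w[3]+(e-w[2])*w[1]/w[0] for e in(a[0],b[0])],p[:,0].min(),p[:,0].max())
```

```text
[ 0.61489933 -0.06068866  0.19296101] [-2.68164196e-04  6.59726932e-01  7.51505345e-01 -1.39958785e-04] [ 0.29117347 -0.14620929 -1.2680488 ]
t exp [315.45798415 167.46681153] [277.00631025 171.64059785] slope -0.10854628402213581
80 [ 9.956991e-01 -9.264629e-02  2.916000e+02  1.701000e+02] slope -0.09304648 y at exp ends [np.float64(167.88010531673507), np.float64(171.45789807743714)] 269 311
s exp [326.99982779 188.9290445 ] [365.71777125 179.38412303] slope -0.24652449537879137
146 [ 9.7028381e-01 -2.4196965e-01  3.4677063e+02  1.8499966e+02] slope -0.24938028 y at exp ends [np.float64(189.9301124214108), np.float64(180.27462093079004)] 330 374
```

move_arm:
  rows:
    - [-1,-0.6,0,0,0,0,-1]
    - [-2,-1.2,0,0,0,0,-1]
    - [-2,-1.2,0,0,0,0,-1]
    - [-2,-1.2,0,0,0,0,-1]
    - [-2,-1.2,0,0,0,0,-1]
    - [-2,-1.2,0,0,0,0,-1]
    - [-2,-1.2,0,0,0,0,-1]
    - [-2,-1.2,0,0,0,0,-1]
    - [-2,-1.2,0,0,0,0,-1]
    - [-2,-1.2,0,0,0,0,-1]
    - [-2,-1.2,0,0,0,0,-1]
    - [-2,-1.2,0,0,0,0,-1]
    - [-0.8,-0.5,0,0,0,0,-1]
    - [0,0,0,0,0,4.6,-1]
    - [0,0,0,0,0,4.6,-1]
    - [0,0,0,0,0,0,-1]
    - [0,0,0,0,0,0,-1]

```text
time: 22.28
tool_pos: [0.5038, -0.3152, 0.1929]
tool_rot: [-0.0, 0.717, 0.697, -0.0]
contact_force: [-0.8, 0.9, -1.8]
gripper_width: 0.243
grasp_force: 61.1
```

move_arm:
  rows:
    - [0,0,1,0,0,0,-1]
    - [0,0,1.5,0,0,0,-1]
    - [0,0,1.5,0,0,0,-1]
    - [0,0,1.5,0,0,0,-1]
    - [0,0,1.5,0,0,0,-1]
    - [0,0,1.5,0,0,0,-1]
    - [0,0,1.5,0,0,0,-1]
    - [0,0,1.0,0,0,0,-1]
    - [0,0,0.6,0,0,0,-1]
    - [0,0,0.5,0,0,0,-1]
    - [0,0,0.3,0,0,0,-1]
    - [0,0,0.2,0,0,0,-1]
    - [0,0,0.2,0,0,0,-1]
    - [0,0,0,0,0,0,-1]
    - [0,0,0,0,0,0,-1]

```text
time: 23.53
tool_pos: [0.5044, -0.3155, 0.0658]
tool_rot: [0.0, 0.718, 0.696, 0.0]
contact_force: [0.3, -0.5, -1.7]
gripper_width: 0.236
grasp_force: 61.1
```

move_arm:
  rows:
    - [0,0,0.1,0,0,0,-1]
    - [0,0,0,0,0,0,-1]
    - [0,0,0,0,0,0,-1]

```text
time: 23.78
tool_pos: [0.5042, -0.3153, 0.0645]
tool_rot: [0.0, 0.718, 0.696, 0.0]
contact_force: [0.2, -0.6, -1.5]
gripper_width: 0.242
grasp_force: 61.1
```

move_arm:
  rows:
    - [0,0,0.1,0,0,0,-1]
    - [0,0,0.05,0,0,0,-1]
    - [0,0,0,0,0,0,-1]
    - [0,0,0,0,0,0,-1]

```text
time: 24.12
tool_pos: [0.5043, -0.3154, 0.0633]
tool_rot: [0.0, 0.718, 0.696, 0.0]
contact_force: [-1.4, 0.8, 1.8]
gripper_width: 0.241
grasp_force: 61.5
```

Touching the board (+1.8 N). Release gently, then rise straight up.

move_arm:
  rows:
    - [0,0,0,0,0,0,0]
    - [0,0,0,0,0,0,0.3]
    - [0,0,0,0,0,0,1]
    - [0,0,0,0,0,0,1]
    - [0,0,0,0,0,0,1]
    - [0,0,0,0,0,0,1]
    - [0,0,0,0,0,0,1]
    - [0,0,-0.5,0,0,0,1]
    - [0,0,-1,0,0,0,1]
    - [0,0,-2,0,0,0,1]
    - [0,0,-3,0,0,0,1]
    - [0,0,-3,0,0,0,1]
    - [-2,-1,-3,0,0,0,1]
    - [-3,-2,0,0,0,0,1]
    - [-3,-2,0,0,0,0,1]
    - [-3,-2,0,0,0,0,1]
    - [-3,-2,0,0,0,0,1]
    - [-2,-1,0,0,0,0,1]
    - [0,0,0,0,0,0,1]
    - [0,0,0,0,0,0,1]

```text
time: 25.78
tool_pos: [0.3987, -0.4732, 0.1888]
tool_rot: [0.001, 0.719, 0.695, 0.0]
contact_force: [0.6, 1.0, -1.1]
gripper_width: 0.998
grasp_force: 0.0
```

Run:
```python
from h import *
t=grab('top','top9.png'); s=grab('scene')
st=manip.state(); print(st['tool_pos'],st['contact_force'],st['gripper_width'])
cv2.imwrite('pics/fin.png',np.hstack([cv2.resize(t['img'],(400,250)),cv2.resize(s['img'],(400,250))]))
```

```text
[ 0.39969081 -0.47167146  0.18841345] [ 0.11383773  0.44107504 -0.29895524] 0.9981530931878311
```

View pics/fin.png

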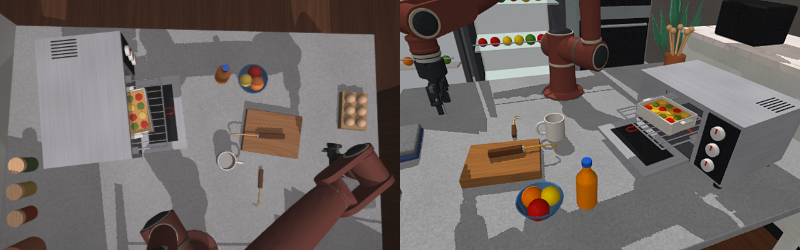

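The hook lies on the board with its prong over the edge, the rack is out with the dish level, and the juice, fruit bowl and mug have not moved. Handing in.

```bash
python3 -c "
from plant import manip
print(manip.job_done())"
```

```text
the job is handed in; nothing more can be done
None
```

I handed the job in: the rack is drawn out to its stops (pulled at about 12–14 N for roughly a second) with the dish level on it, the hook is back on the board with its prong over the edge, and the bystanders look undisturbed; the hand-in gave no verdict.

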